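Gauge a balm stick and stand it on the check scale

TASK

Two steel-headed balm sticks stand in the wooden rack, one with a slimmer barrel than the other: take the one that fits the blue gauge and slide it upright through the gauge, in at the flared yellow end and right out at the other end with its foot just above the gauge's floor. Then stand it upright near the middle of the scale's round pan and let go slowly, without dropping it, so that it stays standing still on its small foot. The thicker stick must be standing in its own place in the rack at the end, and the pitcher, the jar and the clear tubes must not be knocked over.

Things in the scene. Friction and masses are not known exactly. Their poses are not given: they have to be found in the camera images.
- stick_a: Slim stick, 140 mm tall, 0.2 to 0.35 kg, top-heavy, upright in the rack. Origin: centre of its underside; z up along it. From the bottom: black foot 24 mm wide, 10 mm high; cone to 20 mm; dark barrel 28 mm wide to 92 mm (white band at top); steel head 44 mm wide from 92 to 128 mm (grip it here, at 110, from above); dome to 140. Balance point about 100 mm up: it tips if it leans over 7 degrees.
- stick_b: The thick balm stick: as stick_a in all but the barrel, which is 38 mm in diameter and too thick for the gauge. Origin: centre of the underside of its foot, z up.
- rack: Fixed wooden block 85 x 220 x 35 mm (x, y, z) with two round pockets 46 mm wide at y = +60 and -60 mm, floors 8 mm above the counter; a stick stands loosely in each, either one in either. Origin: centre of the underside. On the robot's left or right.
- gauge: Fixed. Floor plate 170 x 90 x 8 mm; on it two blue walls, x -50 to +50 mm, tops 75 mm above the counter, with an open-topped slot 34 mm wide along x between them. Yellow vanes at the -x end flare to about 68 mm at x = -80. Origin: underside, below mid-slot. The stick goes in from -x, out at +x (clear once its axis is past x = +64), foot 2 to 30 mm above the floor plate, head above the walls.
- scale: White bench scale, fixed, body 190 x 150 x 34 mm, with a flat rigid round steel pan 110 mm in diameter whose top is 45 mm above the counter. Origin: on the counter under the centre of the pan; the display lies at its -x end. It stands on the other side from the rack.
- pan (a point): Centre of the top face of the scale's pan, 45 mm above the counter.
- pitcher: Bystander: glass pitcher with a handle, 90 mm in diameter, 110 mm tall, beyond the work area. Origin: centre of the underside.
- jar: Bystander: closed jar with a black cap, 72 mm in diameter, 85 mm tall. Origin: centre of the underside.
- tube1: Bystander: filled clear tube, 32 mm in diameter, 85 mm tall, standing beyond the work area. Origin: centre of the underside.
- tube2: Bystander: filled clear tube, 32 mm in diameter, 85 mm tall, standing beyond the work area. Origin: centre of the underside.
- tube3: Bystander: filled clear tube, 32 mm in diameter, 85 mm tall, standing beyond the work area. Origin: centre of the underside.

How it is judged (in metres and radians):
On the way, in this order (a step that is already met when the one before it is completed fails the run):
1. the slim stick, held low, is in the gauge's flared yellow mouth (z of stick_a in the frame of gauge below 0.045 m and x of stick_a in the frame of gauge between -0.095 and -0.04 m and y of stick_a in the frame of gauge between -0.025 and 0.025 m), for 0.05 s.
2. the slim stick is upright (within 0.26 rad), halfway along the gauge's slot (z of stick_a in the frame of gauge below 0.045 m and x of stick_a in the frame of gauge between -0.02 and 0.02 m and y of stick_a in the frame of gauge between -0.008 and 0.008 m and angle between stick_a's own z axis and vertical below 0.26 rad), for 0.05 s.
3. the slim stick has come right out at the plain end, still low (z of stick_a in the frame of gauge below 0.045 m and x of stick_a in the frame of gauge between 0.062 and 0.13 m and y of stick_a in the frame of gauge between -0.04 and 0.04 m), for 0.05 s.
At the end, for the whole second after the job is handed in: The slim stick stands free on its foot on the pan (foot within 4 mm of the pan's surface, within 30 mm of its centre, leaning less than 0.05 rad, at rest: under 0.02 m/s and 0.1 rad/s), and the thick stick stands in its rack pocket (within 30 mm of where it began, leaning less than 0.2 rad) (horizontal distance between stick_a and pan below 0.03 m and z of stick_a in the frame of pan between -0.004 and 0.004 m and angle between stick_a's own z axis and vertical below 0.05 rad and linear speed of stick_a below 0.02 m/s and angular speed of stick_a below 0.1 rad/s and contact force between the fingers and stick_a below 0.05 N and distance of stick_b from where it was at the start of the episode below 0.03 m and angle between stick_b's own z axis and vertical below 0.2 rad); the robot touches nothing.
It fails at once if the slim stick is dropped or topples (it moves faster than 0.35 m/s with no finger on it) (contact force between the fingers and stick_a below 0.05 N and linear speed of stick_a above 0.35 m/s).
It fails at once if the pitcher, the jar or one of the three clear tubes is knocked over (angle between any of pitcher, jar, tube1, tube2, tube3's own z axis and vertical above 0.5 rad).
It also fails if it takes over 64 s, if anything falls off the work surface, if the arm or the gripper's body presses on something with over 40 N, if the wrist force passes 120 N, or if a joint passes its speed limit or range.

ROBOT

A 6-joint arm with a two-finger parallel gripper is mounted at the origin on the work surface. World frame = base frame: x ahead of the robot, y to its left, z up, the work surface at z = 0. Lengths are in mm, angles in rad, forces in N, time in s.
With the tool pointing down it reaches from about 325 to 1000 mm from the base axis. Payload 5.1 kg.
Tool frame: the origin (TCP) lies at the very end of the fingers, on their centre line; the grasp point (between the pads) lies 19 mm behind it; z points along the fingers, y is the direction in which the jaws open and shut (so a half turn about z gives the same grasp; the last joint's range is limited). The gripper opens to 85 mm and grips with 20 to 120 N. Pads are 22 mm wide; open, the fingers measure 114 mm over their backs; the gripper's body (76 mm by 85 mm) begins 54 mm behind the grasp point. The pads swing forward as they close: fully open they stand 13 mm farther back than shut.
Start: joints at [1.039, 0.124, 1.65, -0, 1.367, -0.083], TCP at [282.043, 585.608, 231.322] pointing down, gripper open.
Joint ranges: [-2.61, 2.61], [-1.02, 2.33], [0.03, 2.71], [-1.35, 4.49], [0.32, 2.68], [-2.91, 2.91]. Speed limits (rad/s): [2.57, 2.57, 3.14, 3.14, 3.14, 3.14].

INTERFACE

Orientations are given as a unit quaternion [x, y, z, w].
In Python, from cell import ctrl gives the robot as it stands.
- The arm moves only by the tool jog_arm, never from a script. Its argument "deltas" is a list that holds one entry, the list of rows, each a list of 7 numbers: the shift along the tool's x, y, z as a fraction of full scale, then the turn, a rotation vector about the tool's x, y, z as a fraction of full scale, then the closure, from 0 (fully open) to 1 (shut). A call has 1 to 12 rows; each row shifts and turns the commanded pose from where the row before left it, along the tool's axes as they then stand; what a row does not reach is not made up. Full scale, the value 1, is 0.04 m for a shift and 0.08 rad for a turn. A row lasts 1/10 s, in which the tool goes at most 50 mm and 8.59 degrees, less where a joint would pass 70% of its speed; a pose out of reach is approached as far as the arm can. A call with a number of a shift or a turn outside -1 to 1 is refused whole. A call with a gripper value outside its range is refused whole. The fingers move at their own pace and stop on an object; the grip force is fixed at half the most. Time passes only in rows, so rows that do not move let the fingers close. It gives the time, the measured TCP pose, the force and the opening at its end, in the units of the state.
- ctrl.observe(): the state, without advancing time (a new reading comes with each control period).
- ctrl.snapshot(name): name is "scene" or "side" or "wrist"; returns a dict with "image" (420x560x3 uint8, blue, green, red), "fx", "fy", "cx", "cy" (pixels), "dist_coeffs" ([k1, k2, p1, p2, k3] as OpenCV has them; the pictures are not rectified), "pose" (4x4, takes a point from camera to world coordinates). Camera axes: x right, y up, looking along -z (the intrinsics and any distortion apply to the point x, -y, -z); pixel columns grow to the right and rows downward; lengths in mm; the calibration is good to about 2 mm. A picture is of the moment at which its call begins. There is no depth.
- ctrl.close_job(): hands the job in, once; it reports no verdict.
The state is a dict: "time": time; "joints": joint angles; "qd": joint speeds; "effort": joint torques, N m; "ee_pos": TCP position; "tcp_rot": TCP orientation; "contact_force": force on the tool from outside, world axes, zero at the start; "moment": the same for the moment, N m; "width": opening from 0.0 (shut) to 1.0 (fully open).
Only numpy, scipy, OpenCV 4.12 (cv2) and the standard library are available. Lean on these libraries where they do the work, as an engineer would, in place of code of your own. Each camera call takes 0.05 s, during which the arm holds its last target.

## Working session

There is one attempt and no reset: what is moved stays moved. The work goes in short steps, Python scripts to look and compute and a tool call to move; the robot and the scene stay as the last step left them, time stands still between calls to the robot, and variables do not carry over. Pictures are saved under pics/ and viewed, and the job is handed in when it is done.

Besides the shell and the picture viewer there is one more tool, called after "Call:" as name([rows], argument=value, ...), one row to a line, values as JSON. jog_arm: Moves the arm, as the interface text tells. Shift numbers are shares of 0.04 m and turn numbers shares of 0.08 rad, none past 1 either way. Its arguments: {"type":"object","properties":{"deltas":{"type":"array"}},"required":["deltas"]}

```bash
mkdir -p pics; ls
cat > h.py <<'E'
import numpy as np, cv2
from cell import ctrl
def snap(n,f=None):
    s=ctrl.snapshot(n)
    if f: cv2.imwrite('pics/'+f+'.png',s['image'])
    return s
def ray(s,u,v):
    K=np.array([[s['fx'],0,s['cx']],[0,s['fy'],s['cy']],[0,0,1.]])
    p=cv2.undistortPoints(np.array([[[u,v]]],float),K,np.array(s['dist_coeffs'],float))[0,0]
    T=np.array(s['pose']); d=T[:3,:3]@np.array([p[0],-p[1],-1.]); return T[:3,3],d/np.linalg.norm(d)
def onz(s,u,v,z):
    o,d=ray(s,u,v); return o+d*(z-o[2])/d[2]
def proj(s,P):
    K=np.array([[s['fx'],0,s['cx']],[0,s['fy'],s['cy']],[0,0,1.]])
    T=np.array(s['pose']); c=(np.array(P,float)-T[:3,3])@T[:3,:3]; c=c*[1,-1,-1]
    return cv2.projectPoints(c.reshape(-1,1,3),np.zeros(3),np.zeros(3),K,np.array(s['dist_coeffs'],float))[0][:,0]
E
python3 - <<'E'
from h import *
import pickle
d={}
for n in ['scene','side','wrist']:
    d[n]=snap(n,n+'0'); print(n,np.round(d[n]['pose'],2).tolist(),d[n]['fx'])
pickle.dump(d,open('s0.pkl','wb'))
print(ctrl.observe())
E
```

```text
pics
scene [[0.65, -0.62, 0.44, 1054.2], [0.76, 0.54, -0.37, -342.87], [-0.01, 0.57, 0.82, 856.65], [0.0, 0.0, 0.0, 1.0]] 390.87562373431706
side [[-0.72, 0.53, -0.45, 202.6], [-0.69, -0.54, 0.49, 464.51], [0.02, 0.66, 0.75, 799.44], [0.0, 0.0, 0.0, 1.0]] 381.86204320183464
wrist [[0.43, -0.85, -0.29, 205.67], [0.9, 0.41, 0.14, 621.07], [-0.0, -0.33, 0.94, 372.4], [0.0, 0.0, 0.0, 1.0]] 309.102280143614
{'time': 0.15, 'joints': array([ 1.03942195e+00,  1.24377831e-01,  1.65138215e+00,  2.26535333e-06,
        1.36749654e+00, -8.25934411e-02]), 'qd': array([-7.32326512e-04, -2.41229939e-03, -4.65487884e-03,  3.90015203e-04,
        3.21293654e-05,  1.32778229e-03]), 'effort': array([-2.50391240e-04, -4.24227834e+01, -3.66012454e+01, -2.29941190e-05,
        4.67515143e-03, -2.41383583e-05]), 'ee_pos': array([281.79044492, 585.20712772, 230.30790476]), 'tcp_rot': array([ 2.22512297e-01,  9.74929528e-01, -7.92705386e-04, -2.52455232e-04]), 'contact_force': array([0.51319769, 0.10303097, 0.30366379]), 'moment': array([-0.05014484,  0.00923856, -0.03392121]), 'width': 1.000787396304585}
```

View pics/scene0.png

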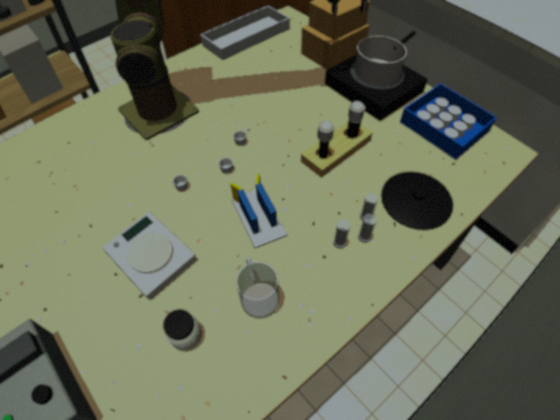

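View pics/side0.png

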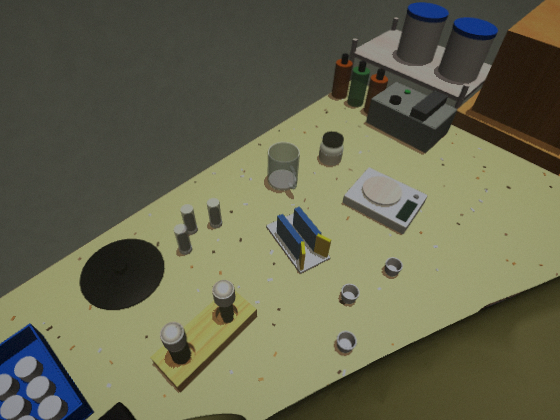

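View pics/wrist0.png

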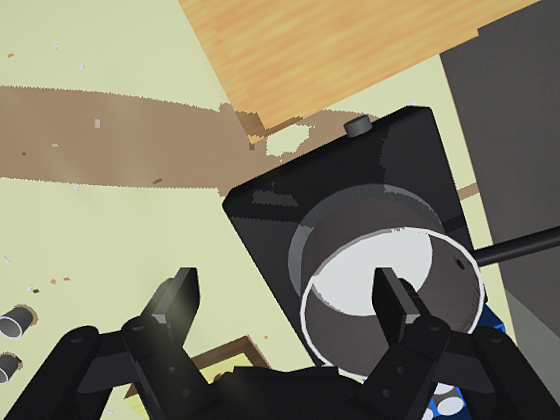

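Run:
```python
import cv2,numpy as np
a=cv2.imread('pics/scene0.png');b=cv2.imread('pics/side0.png')
def up(im,x,y,w,h,k): 
    return cv2.resize(np.clip(im[y:y+h,x:x+w].astype(float)*1.5,0,255).astype('uint8'),None,fx=k,fy=k,interpolation=cv2.INTER_CUBIC)
cv2.imwrite('pics/c1.png',np.hstack([up(a,295,90,80,85,5),up(b,150,270,110,118,5*85/118)[:425,:]] if 0 else [up(a,295,90,80,85,5),cv2.resize(up(b,150,270,110,118,4),(396,425))]))
cv2.imwrite('pics/c2.png',np.hstack([up(a,225,170,70,80,5),up(b,260,200,75,80,5)]))
cv2.imwrite('pics/c3.png',np.hstack([up(a,100,205,100,95,4),up(b,340,165,90,95,4)]))
```

```text
(no output)
```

View pics/c1.png

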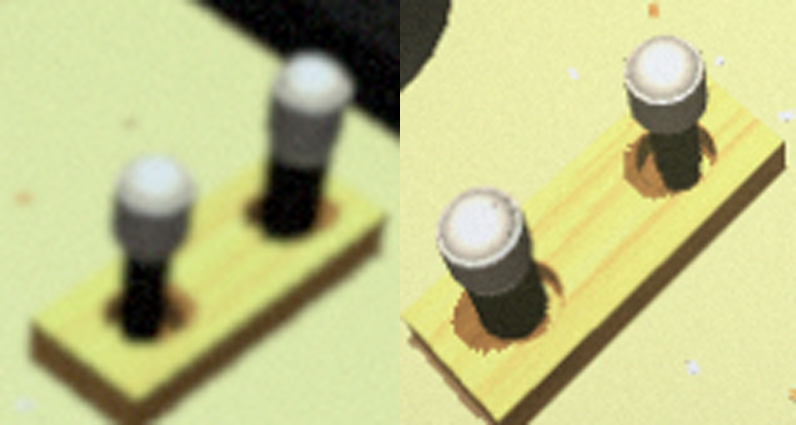

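View pics/c2.png

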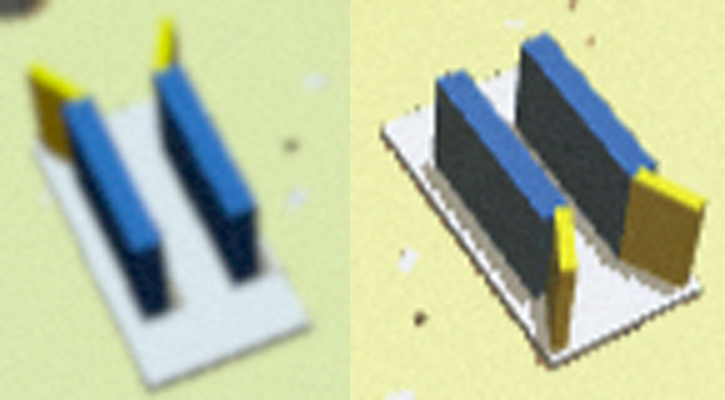

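View pics/c3.png

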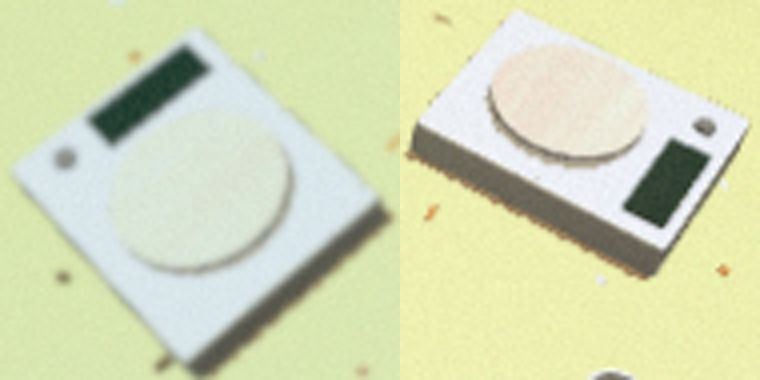

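```bash
cat > m.py <<'E'
from h import *
import pickle,sys
d=pickle.load(open('s0.pkl','rb'))
def comps(s,mask,z,roi,minA=15):
    x0,y0,x1,y1=roi; m=np.zeros_like(mask); m[y0:y1,x0:x1]=mask[y0:y1,x0:x1]
    n,l,st,c=cv2.connectedComponentsWithStats(m,connectivity=4)
    out=[]
    for i in range(1,n):
        if st[i,4]<minA: continue
        v,u=np.nonzero(l==i)
        P=np.array([onz(s,a,b,z)[:2] for a,b in zip(u,v)],np.float32)
        out.append((st[i,4],P.mean(0).round(1),cv2.minAreaRect(P)))
    return out
R={'scene':dict(g=(225,165,295,250),p=(100,205,200,300),r=(295,85,380,175)),'side':dict(g=(260,200,335,280),p=(340,165,430,235),r=(145,270,262,390))}
for n in ['scene','side']:
    s=d[n]; im=s['image']; hsv=cv2.cvtColor(im,cv2.COLOR_BGR2HSV)
    print(n); 
    m=((hsv[...,0]>100)&(hsv[...,0]<125)&(hsv[...,1]>120)&(hsv[...,2]>85)).astype('uint8')
    for o in comps(s,m,75,R[n]['g']): print(' blue',o)
    m=((hsv[...,0]>22)&(hsv[...,0]<34)&(hsv[...,1]>180)&(hsv[...,2]>110)).astype('uint8')
    for o in comps(s,m,75,R[n]['g'],6): print(' yel',o)
    m=((hsv[...,2]>110)&(hsv[...,1]<25)).astype('uint8')
    for o in comps(s,m,8,R[n]['g'],60): print(' floor',o)
    m=((hsv[...,1]>20)&(hsv[...,1]<255)&(hsv[...,2]>100)).astype('uint8')
    for o in comps(s,m,45,R[n]['p'],300): print(' pan',o)
    m=((hsv[...,2]<60)&(hsv[...,1]>60)).astype('uint8')
    m=((hsv[...,2]>105)&(hsv[...,1]<60)).astype('uint8')
    for o in comps(s,m,130,R[n]['r'],30): print(' dome',o)
for n,pts in dict(scene=[(252,154),(147,252),(141,230)],side=[(381,190),(408,210)]).items():
    for p in pts: print(n,p,d[n]['image'][p[1],p[0]],cv2.cvtColor(d[n]['image'][p[1]:p[1]+1,p[0]:p[0]+1],cv2.COLOR_BGR2HSV))
E
python3 m.py
```

```text
scene
 blue (np.int32(165), array([574.2,   5.6], dtype=float32), ((573.0748291015625, 5.810939788818359), (13.693306922912598, 94.78268432617188), 74.07459259033203))
 blue (np.int32(184), array([559.9, -41.9], dtype=float32), ((558.8389282226562, -41.448184967041016), (13.821903228759766, 96.92491912841797), 73.9671630859375))
 yel (np.int32(16), array([511.1,  30.7], dtype=float32), ((511.2636413574219, 30.672060012817383), (5.176584243774414, 23.767364501953125), 44.116539001464844))
 yel (np.int32(18), array([492.4, -28. ], dtype=float32), ((492.5693359375, -27.72547721862793), (25.352781295776367, 5.559702396392822), 12.933402061462402))
 floor (np.int32(936), array([587.9, -27.7], dtype=float32), ((565.7054443359375, -18.416336059570312), (89.6737289428711, 170.87548828125), 75.72008514404297))
 pan (np.int32(5175), array([ 486.2, -289.9], dtype=float32), ((479.5201721191406, -297.90887451171875), (294.375, 265.01055908203125), 50.116092681884766))
 dome (np.int32(121), array([524.7, 382.3], dtype=float32), ((524.8106079101562, 380.712158203125), (42.81352996826172, 40.6287574
[... 1357 characters left out ...]
array([ 495.9, -283.4], dtype=float32), ((494.15020751953125, -283.00653076171875), (95.76423645019531, 115.98737335205078), 29.329294204711914))
 dome (np.int32(339), array([530.4, 251.6], dtype=float32), ((530.7291870117188, 251.05348205566406), (41.52055358886719, 43.16020965576172), 4.70554780960083))
 dome (np.int32(427), array([529.7, 376.6], dtype=float32), ((529.9159545898438, 375.91204833984375), (41.54167556762695, 43.231929779052734), 54.50437927246094))
scene (252, 154) [116 155 146] [[[ 37  64 155]]]
scene (147, 252) [144 155 146] [[[ 55  18 155]]]
scene (141, 230) [73 77 67] [[[78 33 77]]]
side (381, 190) [142 153 159] [[[ 19  27 159]]]
side (408, 210) [33 43 31] [[[65 71 43]]]
```

```bash
cat >> h.py <<'E'
from scipy.spatial.transform import Rotation as Ro
def need(P,yaw=None):
    """total shift (units of 40mm) in tool axes & z-turn (units .08) to reach P with tool straight down, tool x at yaw deg"""
    o=ctrl.observe(); R=Ro.from_quat(o['tcp_rot']); 
    out=R.inv().apply(np.array(P)-o['ee_pos'])/40
    print('pos',o['ee_pos'].round(1),'t',round(o['time'],2),'shift',out.round(3))
    if yaw is not None:
        y=np.deg2rad(yaw); T=np.array([[np.cos(y),np.sin(y),0],[np.sin(y),-np.cos(y),0],[0,0,-1]]).T
        T=np.column_stack([[np.cos(y),np.sin(y),0],[np.sin(y),-np.cos(y),0],[0,0,-1]])
        D=Ro.from_matrix(T); print(' turn',((R.inv()*D).as_rotvec()/.08).round(3),' shift in new tool',(D.inv().apply(np.array(P)-o['ee_pos'])/40).round(3))
E
python3 -c "
from h import *
need([528,255.5,230],164)
import pickle
d=pickle.load(open('s0.pkl','rb'))
for n,p in [('scene',(150.4,252.1)),('side',(382.2,190))]: print(onz(d[n],*p,45))
for n,p in [('scene',(181,325)),('scene',(258,280)),('scene',(325,130)),('side',(333,140)),('side',(284,155))]: print(onz(d[n],*p,90))
"
```

```text
pos [281.8 585.2 230.3] t 0.15 shift [-9.122 -4.756  0.014]
 turn [-0.021 -0.003 -2.119]  shift in new tool [-8.189e+00 -6.227e+00  8.000e-03]
[ 498.99671699 -292.8103987    45.        ]
[ 488.95258789 -290.53582731   45.        ]
[ 719.51839707 -334.17487489   90.        ]
[ 743.2990064  -152.45144898   90.        ]
[507.90312032 278.50071278  90.        ]
[ 692.45225328 -319.05219101   90.        ]
[ 749.23869004 -165.76702215   90.        ]
```

Call:
jog_arm([
  [[0,0,-0.5,0,0,-0.7,0],[0,0,-0.5,0,0,-0.7,0],[-0.4,-0.3,0,0,0,-0.72,0],[-0.8,-0.6,0,0,0,0,0],[-0.8,-0.6,0,0,0,0,0],[-0.8,-0.6,0,0,0,0,0],[-0.8,-0.6,0,0,0,0,0],[-0.8,-0.6,0,0,0,0,0],[-0.8,-0.6,0,0,0,0,0],[-0.8,-0.6,0,0,0,0,0],[-0.8,-0.6,0,0,0,0,0],[-0.6,-0.4,0,0,0,0,0]],
])

```text
time: 1.35
ee_pos: [505.9, 289.8, 271.0]
tcp_rot: [0.14, 0.99, -0.0, -0.0]
contact_force: [0.3, -0.1, 0.3]
width: 1.001
```

Call:
jog_arm([
  [[-0.4,-0.4,0,0,0,0,0],[-0.3,-0.4,0.2,0,0,0,0],[0,-0.2,0.3,0,0,0,0],[0,0,0,0,0,0,0]],
])

```text
time: 1.75
ee_pos: [519.4, 244.7, 248.4]
tcp_rot: [0.14, 0.99, -0.001, -0.002]
contact_force: [-0.1, -0.0, -0.6]
width: 1.0
```

```bash
python3 -c "
from h import *
need([528,255.5,230],164)
import pickle
w=snap('wrist','w1')
pickle.dump(w,open('w1.pkl','wb'))
"
```

```text
pos [519.4 244.7 248.4] t 1.75 shift [-0.135  0.321  0.457]
 turn [-0.034 -0.052 -0.016]  shift in new tool [-0.133  0.32   0.459]
```

View pics/w1.png

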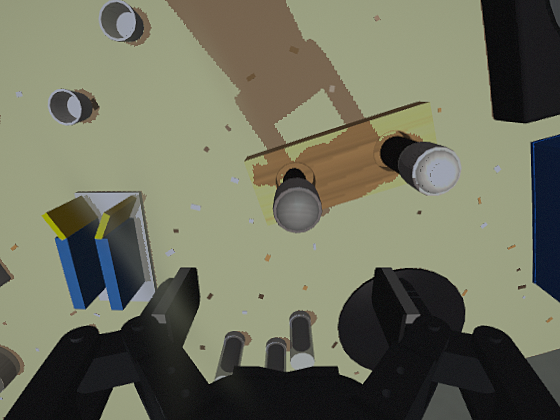

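Run:
```python
from h import *
import pickle
w=pickle.load(open('w1.pkl','rb')); im=w['image']; hsv=cv2.cvtColor(im,cv2.COLOR_BGR2HSV)
m=((hsv[...,0]>100)&(hsv[...,0]<125)&(hsv[...,1]>120)&(hsv[...,2]>100)).astype('uint8'); m[:,180:]=0
n,l,st,c=cv2.connectedComponentsWithStats(m,connectivity=4)
for i in range(1,n):
    if st[i,4]<100: continue
    v,u=np.nonzero(l==i); P=np.array([onz(w,a,b,75)[:2] for a,b in zip(u,v)],np.float32); print(st[i,4],st[i],cv2.minAreaRect(P))
cv2.imwrite('pics/w1c.png',cv2.resize(np.clip(im[150:250,240:480]*1.5,0,255).astype('uint8'),None,fx=3.3,fy=3.3))
for p in [(297,206),(437,170)]: print(onz(w,*p,136))
```

```text
793 [ 55 238  30  71 793] ((555.103271484375, -40.05635452270508), (14.945985794067383, 98.08525848388672), 74.093505859375)
851 [ 95 239  28  71 851] ((569.1050415039062, 7.749532699584961), (15.422017097473145, 97.1429443359375), 74.0919189453125)
[525.16981697 252.10296801 136.        ]
[526.80417375 375.21713832 136.        ]
```

View pics/w1c.png

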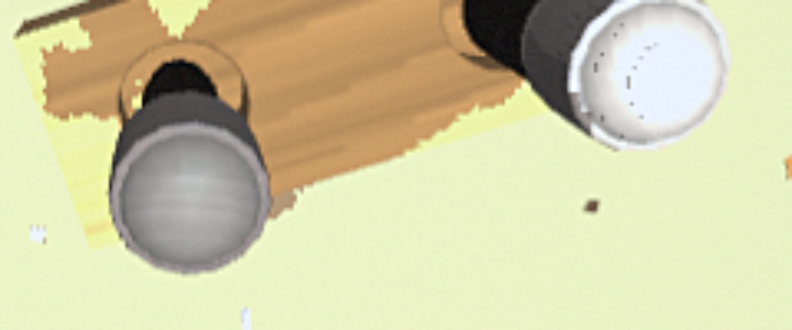

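Call:
jog_arm([
  [[-0.14,0.28,0.3,0,0,0,0],[0,0,0.6,0,0,0,0],[0,0,0.6,0,0,0,0],[0,0,0.6,0,0,0,0],[0,0,0.4,0,0,0,0],[0,0,0,0,0,0,0],[0,0,0,0,0,0,0]],
])

```text
time: 2.5
ee_pos: [529.5, 255.5, 151.9]
tcp_rot: [0.139, 0.99, 0.0, 0.0]
contact_force: [0.5, 0.0, 0.1]
width: 0.997
```

```bash
python3 -c "
from h import *
need([528,254,95],164)
snap('wrist','w2');snap('side','s2');snap('scene','c2_')
need([528,254,95],164)
"
python3 -c "
import cv2,numpy as np
b=cv2.imread('pics/side0.png');b=cv2.imread('pics/s2.png')[230:390,140:300];a=cv2.imread('pics/c2_.png')[60:220,270:430]
cv2.imwrite('pics/c4.png',cv2.resize(np.clip(np.hstack([a,b])*1.5,0,255).astype('uint8'),None,fx=2.5,fy=2.5))"
```

```text
pos [529.5 255.5 151.9] t 2.5 shift [ 0.025 -0.048  1.423]
 turn [0.005 0.005 0.009]  shift in new tool [ 0.025 -0.047  1.423]
pos [530.4 255.5 153.3] t 2.65 shift [ 0.051 -0.055  1.457]
 turn [0.024 0.032 0.003]  shift in new tool [ 0.047 -0.052  1.457]
```

View pics/w2.png

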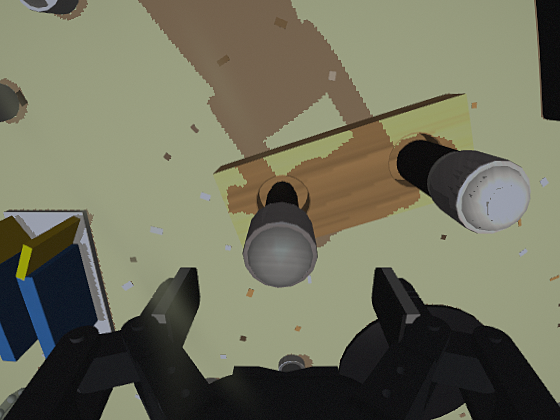

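View pics/c4.png

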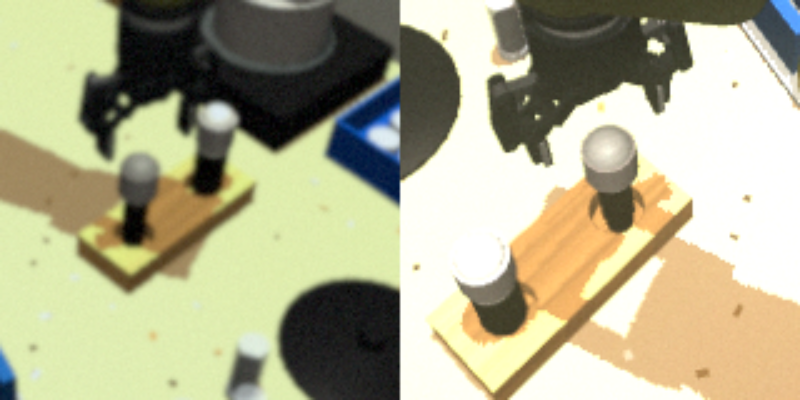

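```bash
python3 -c "
from h import *
w=snap('wrist')
print(onz(w,281.5,254.5,136),onz(w,281.5,254.5,148))
o=ctrl.observe();print(o['ee_pos'],proj(w,[[528,254,136],[528,254,8],o['ee_pos']]))
"
```

```text
[530.1860915  252.13361782 136.        ] [524.03971808 254.0492306  148.        ]
[530.29909565 255.37275538 153.12101072] [[283.5529057  250.4576091 ]
 [284.09143984 188.74548967]
 [287.14157064 268.6967314 ]]
```

Call:
jog_arm([
  [[0.015,-0.065,0.4,0,0,0,0],[0,0,0.5,0,0,0,0],[0,0,0.4,0,0,0,0],[0,0,0.15,0,0,0,0],[0,0,0,0,0,0,0],[0,0,0,0,0,0,0],[0,0,0,0,0,0,0.2],[0,0,0,0,0,0,0.35],[0,0,0,0,0,0,0.4],[0,0,0,0,0,0,0.45]],
])

```text
time: 3.7
ee_pos: [528.3, 252.7, 93.7]
tcp_rot: [0.139, 0.99, 0.0, 0.0]
contact_force: [0.0, -0.0, 0.4]
width: 0.553
```

```bash
python3 -c "
from h import *
need([529,253,95],164)
snap('wrist','w3');b=snap('side')['image'];a=snap('scene')['image']
b=b[230:390,140:300];a=a[60:220,270:430]
cv2.imwrite('pics/c5.png',cv2.resize(np.clip(np.hstack([a,b])*1.5,0,255).astype('uint8'),None,fx=2.5,fy=2.5))"
```

```text
pos [528.3 252.7  93.7] t 3.7 shift [-0.015  0.013 -0.032]
 turn [ 0.005  0.006 -0.   ]  shift in new tool [-0.015  0.013 -0.032]
```

View pics/w3.png

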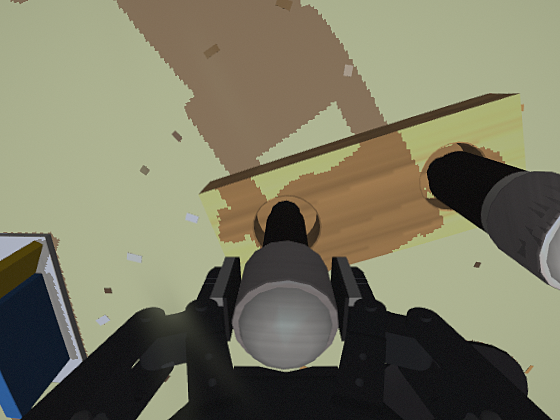

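View pics/c5.png

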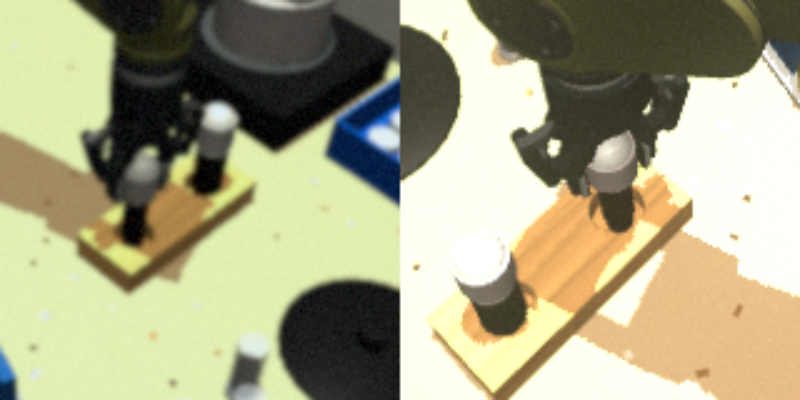

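Call:
jog_arm([
  [[0,0,0,0,0,0,0.5],[0,0,0,0,0,0,0.7],[0,0,0,0,0,0,1],[0,0,0,0,0,0,1],[0,0,0,0,0,0,1]],
])

```text
time: 4.35
ee_pos: [528.3, 252.6, 93.6]
tcp_rot: [0.139, 0.99, 0.0, 0.0]
contact_force: [-0.0, 0.1, 2.4]
width: 0.502
```

Call:
jog_arm([
  [[0,0,-0.1,0,0,0,1],[0,0,-0.3,0,0,0,1],[0,0,-0.5,0,0,0,1],[0,0,-0.7,0,0,0,1],[0,0,-0.8,0,0,0,1],[0,0,-0.6,0,0,0,1],[0,0,-0.3,0,0,0,1],[0,0,0,0,0,0,1],[0,0,0,0,0,0,1]],
])

```text
time: 5.25
ee_pos: [527.4, 252.4, 224.0]
tcp_rot: [0.139, 0.99, -0.0, -0.001]
contact_force: [-0.9, 0.0, -2.9]
width: 0.505
```

```bash
python3 -c "
from h import *
import pickle
need([452,16,200],164)
d={n:snap(n,n+'6') for n in ['side','scene','wrist']};pickle.dump(d,open('s6.pkl','wb'))
b=d['side']['image'];a=d['scene']['image']
b=b[200:360,140:300];a=a[60:220,270:430]
cv2.imwrite('pics/c6.png',cv2.resize(np.clip(np.hstack([a,b])*1.5,0,255).astype('uint8'),None,fx=2.5,fy=2.5))"
```

```text
pos [527.4 252.4 224. ] t 5.25 shift [ 0.183 -6.199  0.608]
 turn [-0.014 -0.02   0.001]  shift in new tool [ 0.184 -6.2    0.6  ]
```

View pics/c6.png

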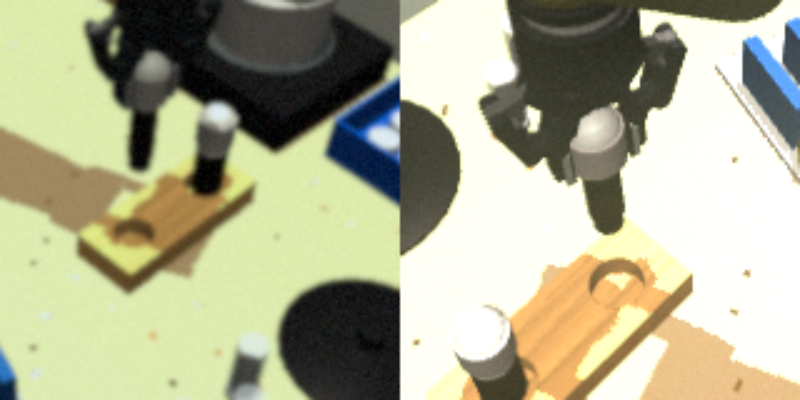

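View pics/wrist6.png

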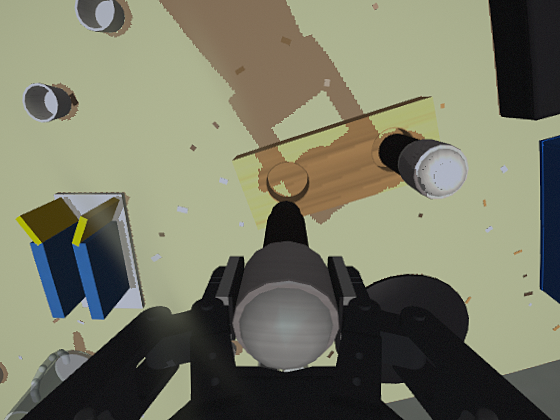

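Call:
jog_arm([
  [[0,-0.3,0,0,0,0,1],[0,-0.6,0,0,0,0,1],[0,-0.8,0,0,0,0,1],[0.1,-0.8,0,0,0,0,1],[0.1,-0.8,0,0,0,0,1],[0,-0.8,0,0,0,0,1],[0,-0.8,0,0,0,0,1],[0,-0.6,0,0,0,0,1],[0,-0.4,0.3,0,0,0,1],[0,-0.2,0.5,0,0,0,1],[0,0,0,0,0,0,1],[0,0,0,0,0,0,1]],
])

```text
time: 6.6
ee_pos: [452.5, 20.1, 192.8]
tcp_rot: [0.139, 0.99, 0.0, -0.001]
contact_force: [-0.3, 1.0, -3.3]
width: 0.498
```

```bash
python3 -c "
from h import *
import pickle
need([452,16,105.6],164)
s0=pickle.load(open('s0.pkl','rb'))
for n,p in [('scene',(226,165)),('scene',(181,183)),('scene',(240,138)),('side',(349,295)),('side',(393,268)),('side',(346,342))]: print(onz(s0[n],*p,15).round())
d={n:snap(n,n+'7') for n in ['side','scene','wrist']};pickle.dump(d,open('s7.pkl','wb'))
b=d['side']['image'];a=d['scene']['image']
b=b[150:310,240:400];a=a[100:260,190:350]
cv2.imwrite('pics/c7.png',cv2.resize(np.clip(np.hstack([a,b])*1.5,0,255).astype('uint8'),None,fx=2.5,fy=2.5))"
```

```text
pos [452.5  20.1 192.8] t 6.6 shift [-0.019 -0.101  2.18 ]
 turn [-0.002 -0.019 -0.008]  shift in new tool [-0.016 -0.101  2.18 ]
[370.  23.  15.]
[ 340. -112.   15.]
[308. 120.  15.]
[367.  23.  15.]
[ 333. -112.   15.]
[304. 118.  15.]
```

View pics/c7.png

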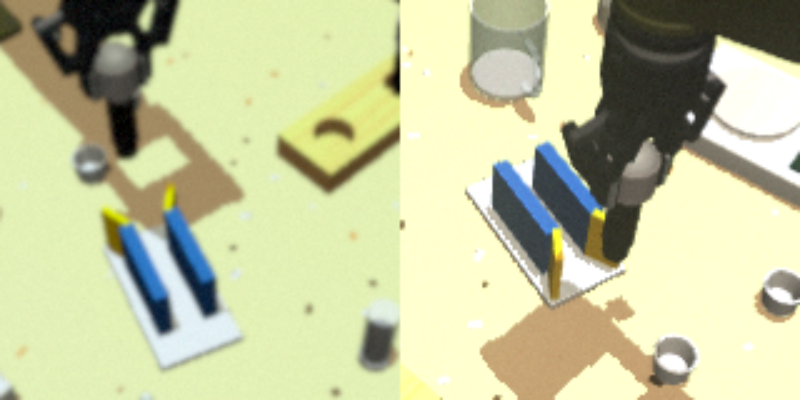

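View pics/wrist7.png

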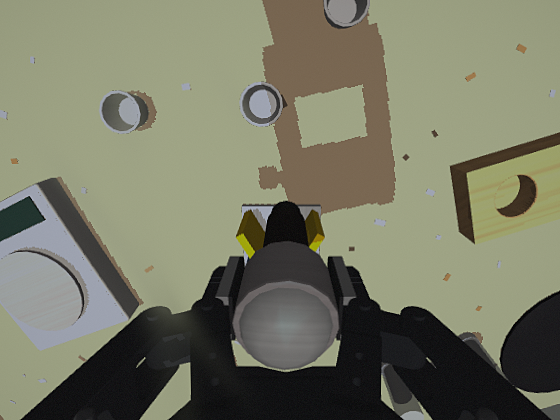

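Call:
jog_arm([
  [[0,-0.1,0.3,0,0,0,1],[0,0,0.5,0,0,0,1],[0,0,0.5,0,0,0,1],[0,0,0.5,0,0,0,1],[0,0,0.3,0,0,0,1],[0,0,0.08,0,0,0,1],[0,0,0,0,0,0,1],[0,0,0,0,0,0,1]],
])

```text
time: 7.55
ee_pos: [452.9, 16.4, 107.2]
tcp_rot: [0.139, 0.99, 0.0, 0.001]
contact_force: [0.1, 0.3, -3.2]
width: 0.505
```

```bash
python3 -c "
from h import *
import pickle
need([452,16,105.6],164)
d={n:snap(n,n+'8') for n in ['side','scene','wrist']};pickle.dump(d,open('s8.pkl','wb'))
need([452,16,105.6],164)
b=d['side']['image'];a=d['scene']['image']
b=b[190:290,260:360];a=a[130:230,200:300]
cv2.imwrite('pics/c8.png',cv2.resize(np.clip(np.hstack([a,b])*1.5,0,255).astype('uint8'),None,fx=4,fy=4,interpolation=2))"
```

```text
pos [452.9  16.4 107.2] t 7.55 shift [ 0.019 -0.015  0.039]
 turn [0.005 0.023 0.003]  shift in new tool [ 0.019 -0.015  0.039]
pos [452.9  16.4 107.3] t 7.7 shift [ 0.018 -0.015  0.041]
 turn [0.005 0.026 0.002]  shift in new tool [ 0.018 -0.015  0.041]
```

View pics/c8.png

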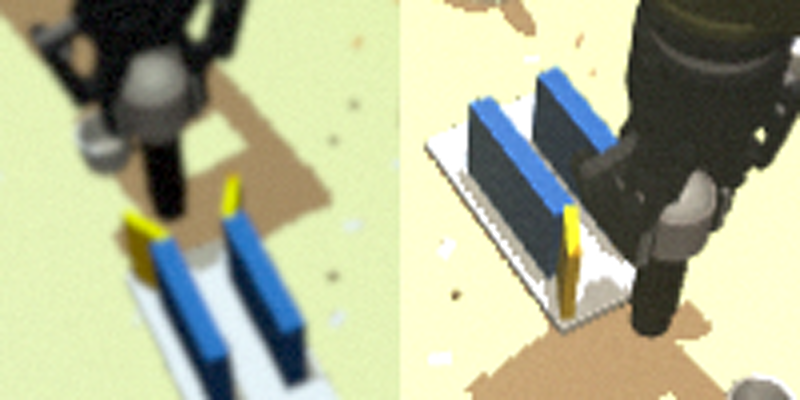

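View pics/wrist8.png

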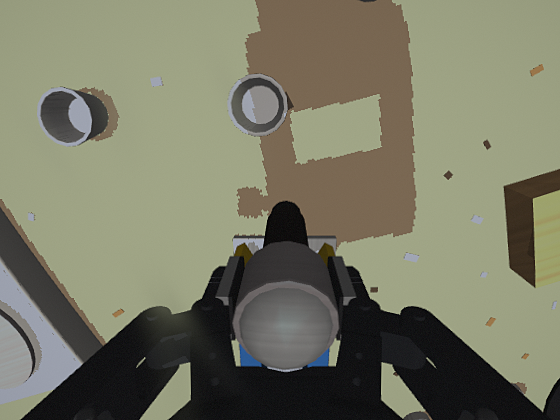

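```bash
python3 -c "
from h import *
import pickle
d=pickle.load(open('s8.pkl','rb'));w=d['wrist']
a=np.deg2rad(-15.95);X=np.array([np.cos(a),np.sin(a)]);Y=np.array([-X[1],X[0]]);C=np.array([562.5,-16])
G=lambda P:((P[:2]-C)@X,(P[:2]-C)@Y)
for u,v,z in [(233,236,8),(335,236,8),(240,366,75),(329,366,75),(286.5,203,22),(286.5,205,22)]: print(u,v,np.round(G(onz(w,u,v,z)),1))
print('tcp',np.round(G(ctrl.observe()['ee_pos']),1))
for n in ['scene','side']:
  s=d[n]; im=s['image'];hsv=cv2.cvtColor(im,cv2.COLOR_BGR2HSV)
# foot bottoms from scene crop (165,212)/4, side crop (652-400,330)/4
print(G(onz(d['scene'],200+168/4,130+213/4,22)),G(onz(d['side'],260+251/4,190+330/4,22)))
cv2.imwrite('pics/w8c.png',cv2.resize(np.clip(w['image'][190:400,210:360]*1.8,0,255).astype('uint8'),None,fx=2.8,fy=2.8))
"
```

```text
233 236 [-87.2 -45. ]
335 236 [-87.2  42.5]
240 366 [-11.4 -33.9]
329 366 [-11.4  32.5]
286.5 203 [-121.9    0.8]
286.5 205 [-120.2    0.8]
tcp [-114.3    1. ]
(np.float64(-106.86836595414572), np.float64(-0.10173951722352435)) (np.float64(-122.204548427642), np.float64(4.704323969301426))
```

View pics/w8c.png

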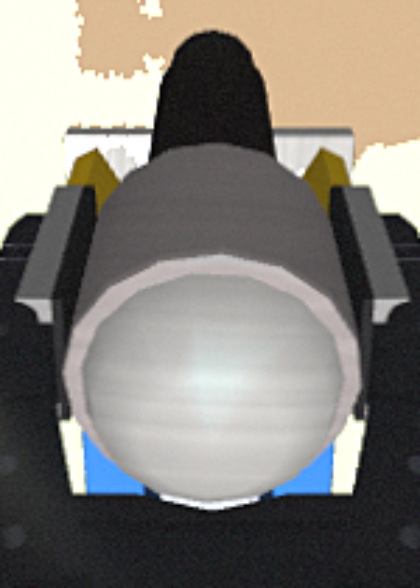

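Call:
jog_arm([
  [[-0.1,-0.04,0.03,0,0,0,1],[-0.2,0,0,0,0,0,1],[-0.3,0,0,0,0,0,1],[-0.3,0,0,0,0,0,1],[-0.3,0,0,0,0,0,1],[-0.2,0,0,0,0,0,1],[0,0,0,0,0,0,1],[0,0,0,0,0,0,1]],
])

```text
time: 8.5
ee_pos: [505.3, -0.6, 104.6]
tcp_rot: [0.139, 0.99, 0.0, -0.001]
contact_force: [0.3, 0.3, -3.6]
width: 0.501
```

```bash
cat > g.py <<'E'
from h import *
import sys
a=np.deg2rad(-15.95);X=np.array([np.cos(a),np.sin(a)]);Y=np.array([-X[1],X[0]]);C=np.array([562.5,-16])
G=lambda P:((P[:2]-C)@X,(P[:2]-C)@Y)
o=ctrl.observe();print('t',o['time'],'gauge',np.round(G(o['ee_pos']),1),'z',o['ee_pos'][2].round(1),'F',o['contact_force'].round(1),'M',o['moment'].round(2))
k=sys.argv[1]
b=snap('side')['image'];a=snap('scene')['image'];w=snap('wrist')['image']
b=b[180:290,260:370];a=a[130:240,200:310]
cv2.imwrite('pics/g%s.png'%k,np.hstack([cv2.resize(np.clip(np.vstack([a,b])*1.5,0,255).astype('uint8'),None,fx=2.7,fy=2.7,interpolation=2),cv2.resize(np.clip(w[190:400,190:380]*1.8,0,255).astype('uint8'),(500,594))]))
E
python3 g.py 1
```

```text
t 8.5 gauge [-59.2  -0.9] z 104.6 F [ 0.3  0.3 -3.6] M [-0.02  0.05  0.04]
```

View pics/g1.png

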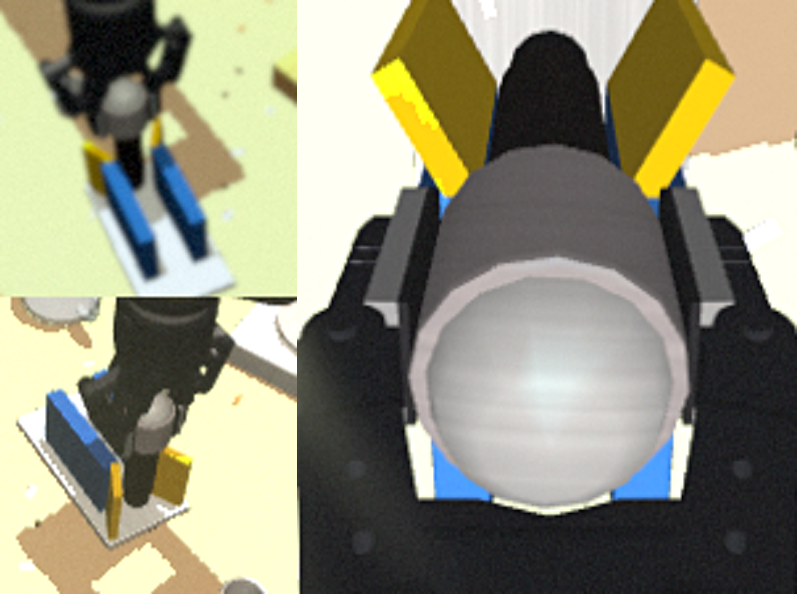

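Call:
jog_arm([
  [[-0.2,0,0,0,0,0,1],[-0.3,0,0,0,0,0,1],[-0.3,0,0,0,0,0,1],[-0.3,0,0,0,0,0,1],[-0.25,0,0,0,0,0,1],[-0.12,0,0,0,0,0,1],[0,0,0,0,0,0,1],[0,0,0,0,0,0,1]],
])

```text
time: 9.45
ee_pos: [561.7, -16.7, 104.6]
tcp_rot: [0.139, 0.99, 0.0, -0.0]
contact_force: [0.2, 0.2, -2.8]
width: 0.504
```

```bash
python3 g.py 2
```

```text
t 9.45 gauge [-0.6 -0.9] z 104.6 F [ 0.2  0.2 -2.8] M [-0.01 -0.   -0.01]
```

View pics/g2.png

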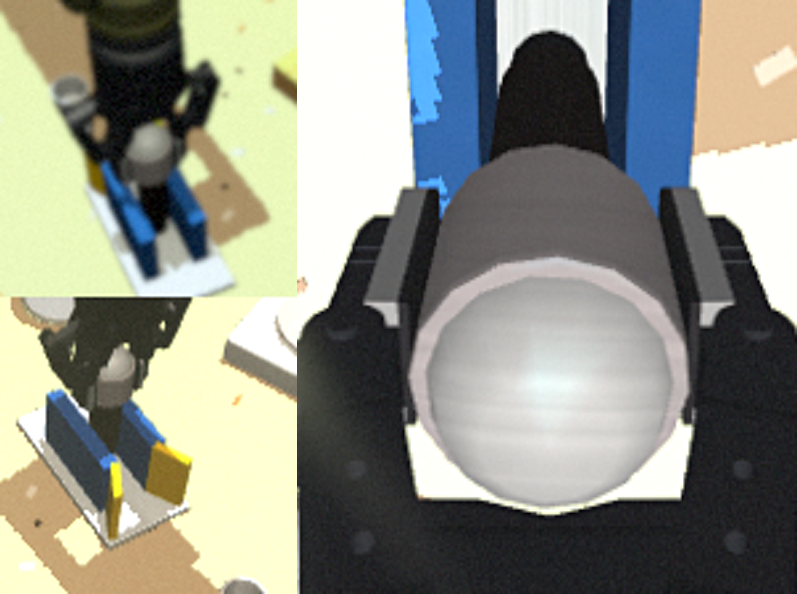

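Call:
jog_arm([
  [[-0.2,0,0,0,0,0,1],[-0.3,0,0,0,0,0,1],[-0.3,0,0,0,0,0,1],[-0.3,0,0,0,0,0,1],[-0.3,0,0,0,0,0,1],[-0.3,0,0,0,0,0,1],[-0.3,0,0,0,0,0,1],[-0.15,0,0,0,0,0,1],[0,0,0,0,0,0,1],[0,0,0,0,0,0,1],[0,0,0,0,0,0,1]],
])

```text
time: 10.7
ee_pos: [644.1, -40.2, 104.7]
tcp_rot: [0.139, 0.99, 0.0, -0.0]
contact_force: [0.3, 0.6, -3.5]
width: 0.501
```

```bash
python3 g.py 3; python3 -c "
from h import *
need([494,-289,190],164)"
```

```text
t 10.7 gauge [85.2 -0.9] z 104.7 F [ 0.3  0.6 -3.5] M [-0.01  0.07 -0.02]
pos [644.3 -40.3 105. ] t 10.85 shift [ 1.899 -7.012 -2.126]
 turn [-0.    -0.002  0.003]  shift in new tool [ 1.897 -7.012 -2.126]
```

View pics/g3.png

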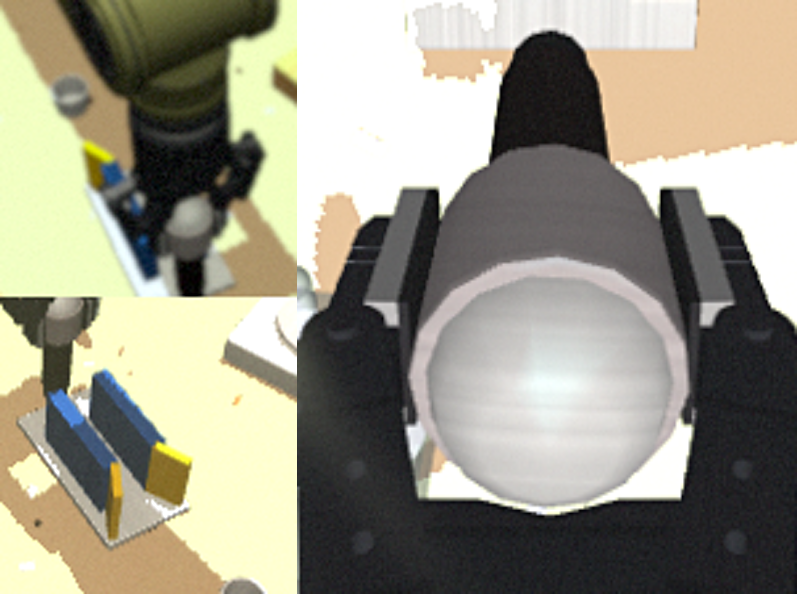

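Call:
jog_arm([
  [[0,0,-0.4,0,0,0,1],[0,0,-0.6,0,0,0,1],[0,0,-0.6,0,0,0,1],[0,0,-0.5,0,0,0,1],[0.1,-0.3,0,0,0,0,1],[0.1,-0.6,0,0,0,0,1],[0.2,-0.8,0,0,0,0,1],[0.2,-0.8,0,0,0,0,1],[0.2,-0.8,0,0,0,0,1],[0.1,-0.6,0,0,0,0,1],[0,-0.3,0,0,0,0,1],[0,0,0,0,0,0,1]],
])

```text
time: 12.05
ee_pos: [562.8, -193.3, 188.5]
tcp_rot: [0.14, 0.99, 0.0, -0.0]
contact_force: [0.8, 0.7, -2.4]
width: 0.501
```

```bash
python3 -c "
from h import *
import pickle
need([494,-289,190],164)
d={n:snap(n,n+'9') for n in ['side','scene','wrist']};pickle.dump(d,open('s9.pkl','wb'))
need([494,-289,190],164)
"
```

```text
pos [ 562.8 -193.3  188.5] t 12.05 shift [ 0.988 -2.776 -0.037]
 turn [ 0.001 -0.008 -0.031]  shift in new tool [ 0.995 -2.773 -0.038]
pos [ 564.  -191.3  188.7] t 12.2 shift [ 1.01  -2.829 -0.034]
 turn [ 0.007 -0.004  0.008]  shift in new tool [ 1.008 -2.83  -0.032]
```

View pics/wrist9.png

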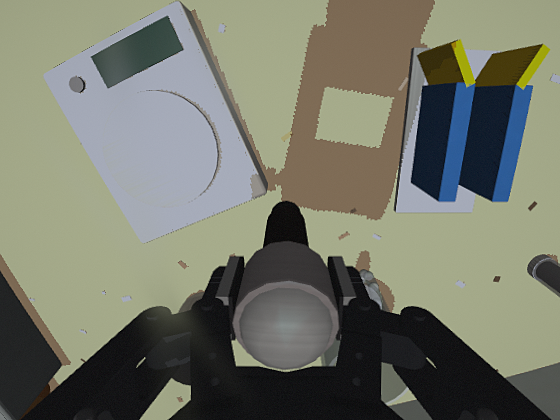

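```bash
python3 -c "
import cv2,numpy as np,pickle
d=pickle.load(open('s9.pkl','rb'));w=d['wrist']['image'][70:230,40:280]
g=cv2.cvtColor(w,cv2.COLOR_BGR2GRAY); g=cv2.createCLAHE(4,(4,4)).apply(g)
cv2.imwrite('pics/p.png',cv2.resize(g,None,fx=3.3,fy=3.3,interpolation=2))"
```

View pics/p.png

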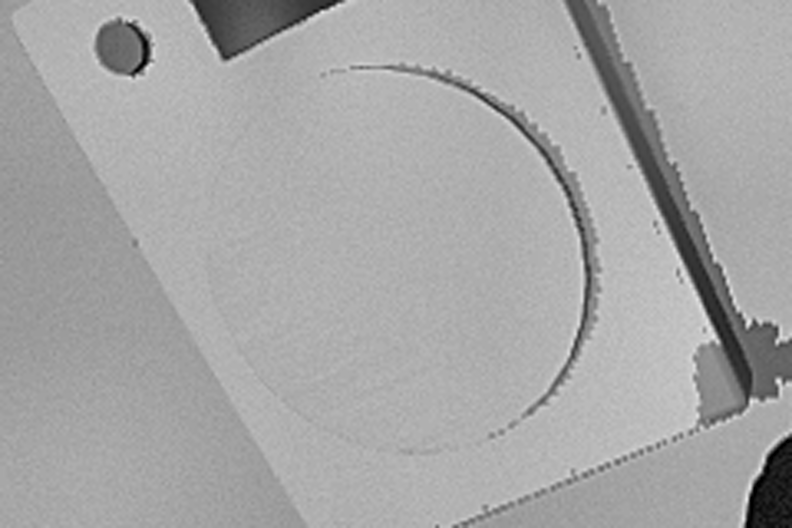

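```bash
python3 -c "
from h import *
import pickle
w=pickle.load(open('s9.pkl','rb'))['wrist']
p=np.array([(345,69),(430,72),(500,108),(550,165),(580,235),(585,290),(575,350),(540,402),(490,436),(415,452),(340,432),(270,385),(215,300),(208,250)])/3.3+[40,70]
P=np.array([onz(w,*q,45)[:2] for q in p])
A=np.c_[2*P,np.ones(len(P))]; x=np.linalg.lstsq(A,(P**2).sum(1),rcond=None)[0]
print(x[:2],np.sqrt(x[2]+x[:2]@x[:2]))
need([x[0],x[1],190],164)
"
```

```text
[ 493.57474971 -294.5324711 ] 54.50099272398
pos [ 564.  -191.3  188.7] t 12.2 shift [ 0.982 -2.965 -0.034]
 turn [ 0.007 -0.004  0.008]  shift in new tool [ 0.98  -2.966 -0.032]
```

Call:
jog_arm([
  [[0.1,-0.3,0,0,0,0,1],[0.2,-0.5,0,0,0,0,1],[0.2,-0.6,0,0,0,0,1],[0.2,-0.6,0,0,0,0,1],[0.18,-0.5,0,0,0,0,1],[0.1,-0.3,0.1,0,0,0,1],[0,-0.14,0.4,0,0,0,1],[0,0,0.4,0,0,0,1],[0,0,0.25,0,0,0,1],[0,0,0,0,0,0,1],[0,0,0,0,0,0,1],[0,0,0,0,0,0,1]],
])

```text
time: 13.4
ee_pos: [494.3, -294.2, 143.6]
tcp_rot: [0.139, 0.99, -0.0, 0.001]
contact_force: [0.3, -0.1, -1.7]
width: 0.503
```

```bash
cat > k.py <<'E'
from h import *
import sys,pickle
need([494,-293.5,130.6],164)
d={n:snap(n) for n in ['side','scene','wrist']};pickle.dump(d,open('k%s.pkl'%sys.argv[1],'wb'))
o=ctrl.observe();print('t',o['time'],'F',o['contact_force'].round(2),'M',o['moment'].round(2),o['width'])
b=d['side']['image'][110:230,330:450];a=d['scene']['image'][170:290,90:210];w=d['wrist']['image']
cv2.imwrite('pics/k%s.png'%sys.argv[1],np.hstack([cv2.resize(np.clip(np.vstack([a,b])*1.5,0,255).astype('uint8'),None,fx=2.5,fy=2.5,interpolation=2),cv2.resize(np.clip(w[150:400,160:400]*1.5,0,255).astype('uint8'),(490,600))]))
E
python3 k.py 1
```

```text
pos [ 494.3 -294.2  143.6] t 13.4 shift [0.013 0.014 0.324]
 turn [-0.004  0.014  0.01 ]  shift in new tool [0.013 0.014 0.324]
t 13.55 F [-0.   -0.22 -3.09] M [-0.    0.05  0.  ] 0.5005083345516946
```

View pics/k1.png

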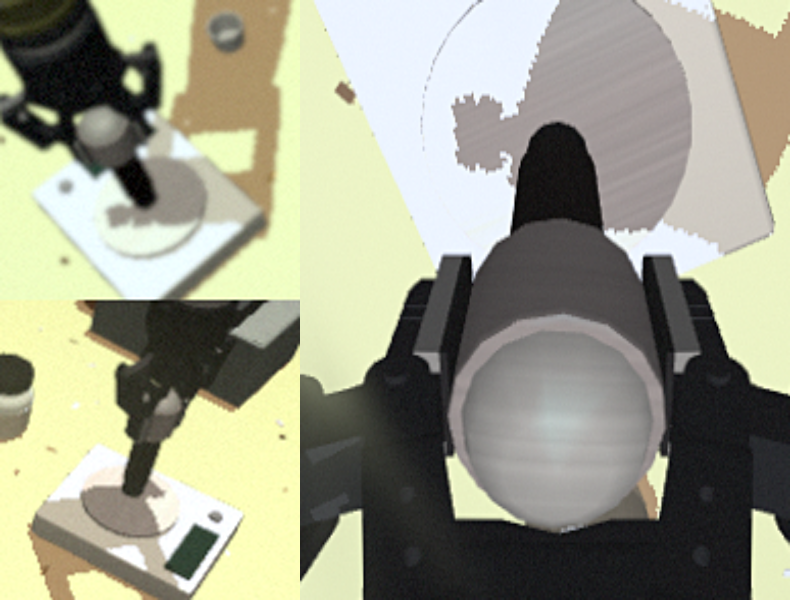

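Call:
jog_arm([
  [[0,0,0.1,0,0,0,1],[0,0,0.1,0,0,0,1],[0,0,0.05,0,0,0,1],[0,0,0,0,0,0,1],[0,0,0,0,0,0,1],[0,0,0,0,0,0,1]],
])

```text
time: 14.15
ee_pos: [493.7, -294.3, 133.0]
tcp_rot: [0.139, 0.99, -0.0, 0.0]
contact_force: [-1.0, -0.1, -2.8]
width: 0.499
```

Call:
jog_arm([
  [[0,0,0.025,0,0,0,1],[0,0,0,0,0,0,1],[0,0,0,0,0,0,1]],
])

```text
time: 14.45
ee_pos: [493.7, -294.3, 131.9]
tcp_rot: [0.139, 0.99, -0.0, 0.0]
contact_force: [-0.0, -0.9, -4.2]
width: 0.504
```

Call:
jog_arm([
  [[0,0,0.02,0,0,0,1],[0,0,0,0,0,0,1],[0,0,0,0,0,0,1]],
])

```text
time: 14.75
ee_pos: [493.6, -294.3, 131.1]
tcp_rot: [0.139, 0.99, 0.0, -0.0]
contact_force: [0.1, -0.1, -3.1]
width: 0.503
```

Call:
jog_arm([
  [[0,0,0.015,0,0,0,1],[0,0,0,0,0,0,1],[0,0,0,0,0,0,1]],
])

```text
time: 15.05
ee_pos: [493.7, -294.4, 130.7]
tcp_rot: [0.139, 0.99, -0.0, 0.0]
contact_force: [0.1, -0.1, -3.0]
width: 0.503
```

Call:
jog_arm([
  [[0,0,0.015,0,0,0,1],[0,0,0,0,0,0,1],[0,0,0,0,0,0,1]],
])

```text
time: 15.35
ee_pos: [493.9, -294.4, 130.7]
tcp_rot: [0.139, 0.99, -0.0, 0.0]
contact_force: [-0.9, 0.3, 1.4]
width: 0.504
```

```bash
python3 k.py 2
```

```text
pos [ 493.9 -294.4  130.7] t 15.35 shift [0.005 0.023 0.001]
 turn [-0.002  0.01   0.001]  shift in new tool [0.005 0.023 0.001]
t 15.5 F [0.1  0.65 2.69] M [0.32 0.13 0.05] 0.5022701652664079
```

View pics/k2.png

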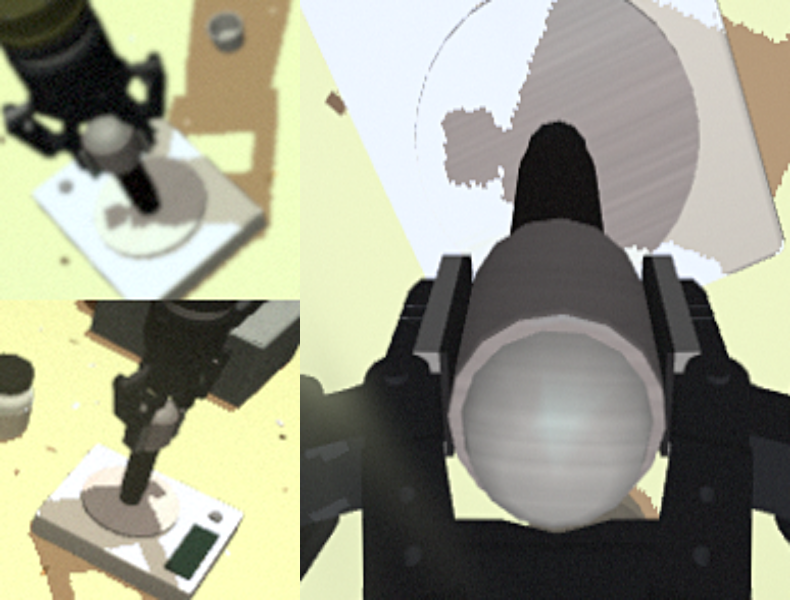

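Run:
```python
from h import *
import pickle
d=pickle.load(open('k2.pkl','rb'))
for n in ['scene','side']:
    s=d[n]; g=cv2.cvtColor(s['image'],cv2.COLOR_BGR2GRAY).astype(float)
    q=np.array([493.9,-294.4])
    out=[]
    for h in [52,70,85,100,115,125]:
        p=proj(s,[[*q,h]])[0]; p2=proj(s,[[*q,h+5]])[0]; t=(p2-p)/np.linalg.norm(p2-p); nn=np.array([-t[1],t[0]])
        ks=np.arange(-14,14.1,.25)
        pr=cv2.remap(g.astype('float32'),(p[0]+ks*nn[0]).astype('float32')[None],(p[1]+ks*nn[1]).astype('float32')[None],cv2.INTER_LINEAR)[0]
        ppm=np.linalg.norm(p2-p)/5
        dk=pr<50; 
        i=len(ks)//2
        a=i
        while a>0 and dk[a]: a-=1
        b=i
        while b<len(ks)-1 and dk[b]: b+=1
        out.append((h,p.round(1).tolist(),ks[a],ks[b],(ks[a]+ks[b])/2,g[int(p[1]),int(p[0])]))
    print(n,*out,sep='\n ')
    c=np.clip(s['image']*1.7,0,255).astype('uint8'); 
    c=cv2.resize(c,None,fx=6,fy=6,interpolation=2)
    for h in [45,137]:
        p=proj(s,[[*q,h]])[0]; cv2.circle(c,tuple(int(6*x+3) for x in p),2,(0,0,255),-1)
    m=(proj(s,[[*q,90]])[0]*6).astype(int); cv2.imwrite(f'pics/l_{n}.png',c[max(0,m[1]-250):m[1]+250,m[0]-190:m[0]+190])
a=cv2.imread('pics/l_scene.png');b=cv2.imread('pics/l_side.png');cv2.imwrite('pics/l.png',np.hstack([a,b]))
```

```text
scene
 (52, [147.9, 249.6], np.float64(-4.75), np.float64(5.25), np.float64(0.25), np.float64(4.0))
 (70, [145.7, 245.9], np.float64(-5.0), np.float64(5.75), np.float64(0.375), np.float64(3.0))
 (85, [143.8, 242.6], np.float64(-5.0), np.float64(6.0), np.float64(0.5), np.float64(4.0))
 (100, [141.9, 239.3], np.float64(-5.0), np.float64(6.0), np.float64(0.5), np.float64(20.0))
 (115, [139.9, 235.9], np.float64(-4.75), np.float64(5.75), np.float64(0.5), np.float64(47.0))
 (125, [138.5, 233.5], np.float64(-3.5), np.float64(14.0), np.float64(5.25), np.float64(47.0))
side
 (52, [382.0, 186.6], np.float64(-4.0), np.float64(4.5), np.float64(0.25), np.float64(28.0))
 (70, [383.5, 182.0], np.float64(-4.25), np.float64(5.25), np.float64(0.5), np.float64(29.0))
 (85, [384.8, 178.1], np.float64(-4.25), np.float64(4.75), np.float64(0.25), np.float64(30.0))
 (100, [386.1, 174.1], np.float64(-4.75), np.float64(4.75), np.float64(0.0), np.float64(31.0))
 (115, [387.4, 169.9], np.float64(-2.25), np.float64(5.0), np.float64(1.375), np.float64(47.0))
 (125, [388.3, 167.1], np.float64(0.0), np.float64(0.0), np.float64(0.0), np.float64(56.0))
```

View pics/l.png

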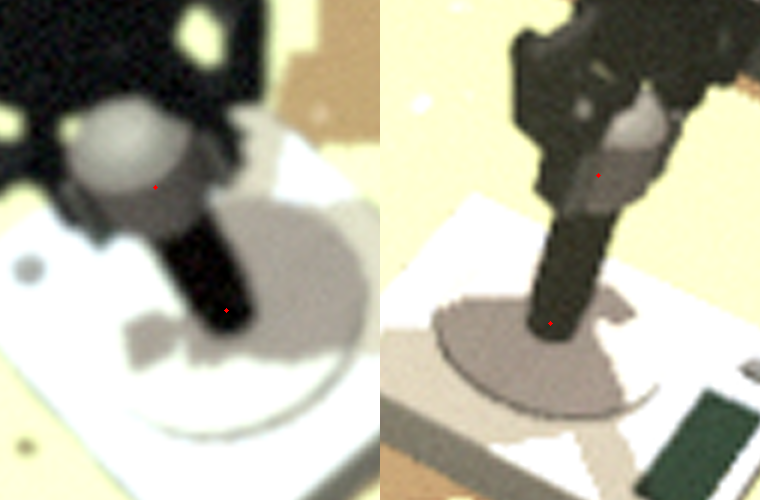

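Call:
jog_arm([
  [[0,0,-0.008,0,0,0,1],[0,0,0,0,0,0,1],[0,0,0,0,0,0,1],[0,0,0,0,0,0,1]],
])

```text
time: 15.9
ee_pos: [493.9, -294.4, 130.7]
tcp_rot: [0.139, 0.99, -0.0, 0.0]
contact_force: [-1.0, 1.6, 4.6]
width: 0.501
```

Call:
jog_arm([
  [[0,0,0,0,0,0,0.7],[0,0,0,0,0,0,0.6],[0,0,0,0,0,0,0.55],[0,0,0,0,0,0,0.53],[0,0,0,0,0,0,0.52],[0,0,0,0,0,0,0.515],[0,0,0,0,0,0,0.51],[0,0,0,0,0,0,0.505],[0,0,0,0,0,0,0.5]],
])

```text
time: 16.8
ee_pos: [493.9, -294.4, 130.6]
tcp_rot: [0.139, 0.99, -0.0, 0.0]
contact_force: [-0.4, 1.6, 4.9]
width: 0.501
```

Call:
jog_arm([
  [[0,0,0,0,0,0,0.495],[0,0,0,0,0,0,0.49],[0,0,0,0,0,0,0.485],[0,0,0,0,0,0,0.48],[0,0,0,0,0,0,0.475],[0,0,0,0,0,0,0.47],[0,0,0,0,0,0,0.465],[0,0,0,0,0,0,0.46],[0,0,0,0,0,0,0.46]],
])

```text
time: 17.7
ee_pos: [493.6, -294.3, 130.2]
tcp_rot: [0.139, 0.99, -0.0, -0.0]
contact_force: [0.1, 0.2, 0.5]
width: 0.541
```

```bash
python3 k.py 3
```

```text
pos [ 493.6 -294.3  130.2] t 17.7 shift [-0.003  0.021 -0.009]
 turn [-0.    -0.     0.001]  shift in new tool [-0.003  0.021 -0.009]
t 17.85 F [-0.64 -0.2  -0.1 ] M [ 0.02  0.01 -0.02] 0.541057598809395
```

View pics/k3.png

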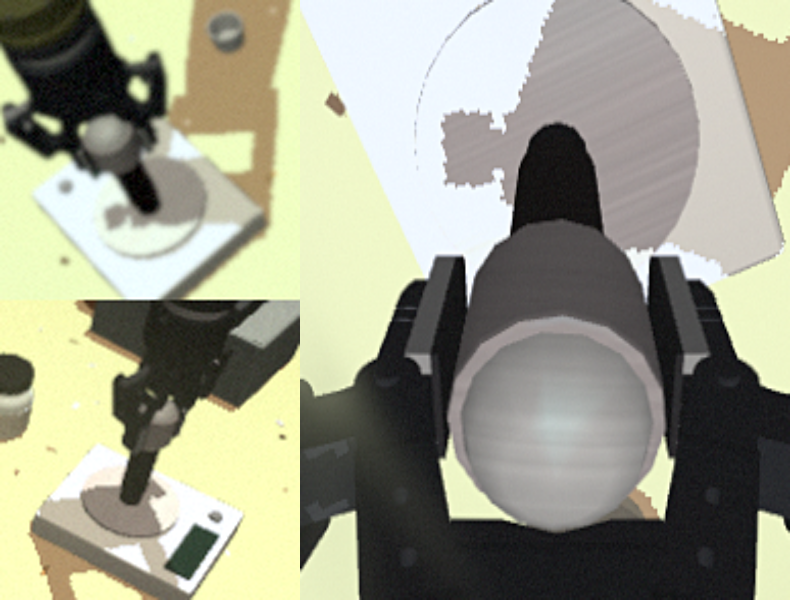

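Call:
jog_arm([
  [[0,0,0,0,0,0,0.42],[0,0,0,0,0,0,0.36],[0,0,0,0,0,0,0.3],[0,0,0,0,0,0,0.2],[0,0,0,0,0,0,0.1],[0,0,0,0,0,0,0],[0,0,0,0,0,0,0],[0,0,0,0,0,0,0]],
])

```text
time: 18.65
ee_pos: [493.7, -294.3, 130.3]
tcp_rot: [0.139, 0.99, 0.0, 0.0]
contact_force: [-0.5, -0.7, -0.2]
width: 1.002
```

Call:
jog_arm([
  [[0,0,-0.1,0,0,0,0],[0,0,-0.3,0,0,0,0],[0,0,-0.4,0,0,0,0],[0,0,-0.5,0,0,0,0],[0,0,-0.5,0,0,0,0],[0,0,-0.5,0,0,0,0],[0,0,-0.4,0,0,0,0],[0,0,-0.2,0,0,0,0],[0,0,0,0,0,0,0],[0,0,0,0,0,0,0]],
])

```text
time: 19.65
ee_pos: [493.4, -294.1, 245.7]
tcp_rot: [0.139, 0.99, 0.0, -0.0]
contact_force: [-0.0, 0.6, -0.2]
width: 1.001
```

```bash
python3 k.py 4; python3 -c "
from h import *
snap('scene','scene_end');snap('side','side_end')"
```

```text
pos [ 493.4 -294.1  245.7] t 19.65 shift [-0.013  0.018  2.878]
 turn [ 0.003 -0.009  0.001]  shift in new tool [-0.01   0.019  2.878]
t 19.8 F [ 0.5   0.12 -0.9 ] M [ 0.   -0.01  0.  ] 0.9978014225606402
```

View pics/k4.png

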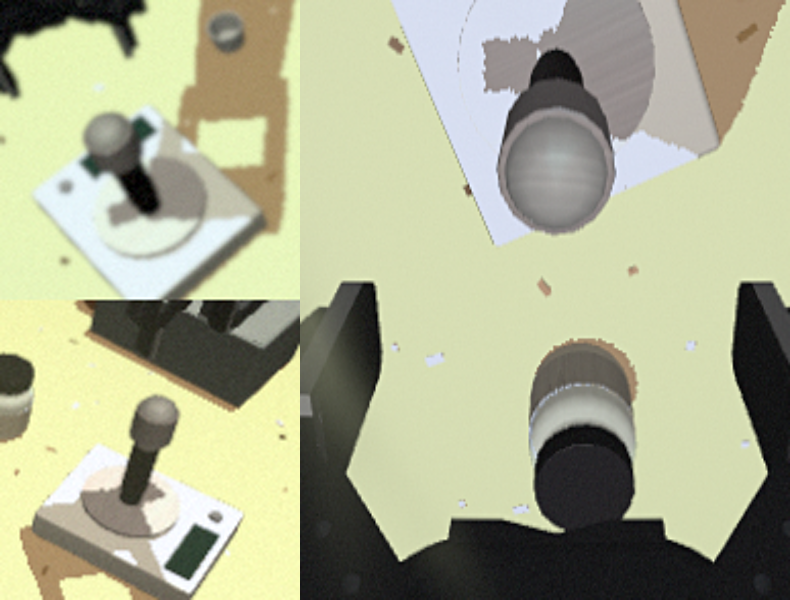

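View pics/side_end.png

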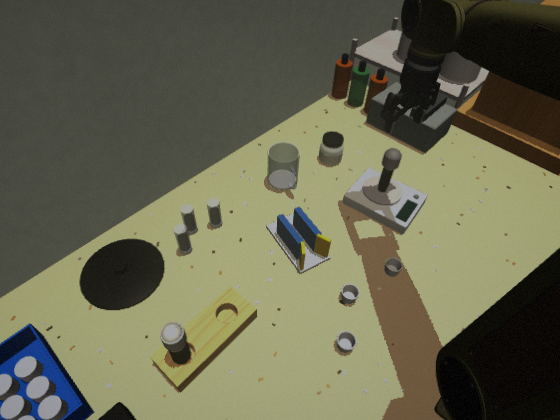

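View pics/scene_end.png

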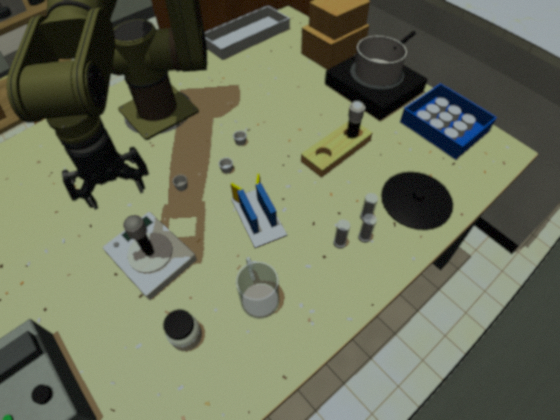

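The slim stick stands alone near the middle of the pan: its foot is at about (148,250) in the scene view and (382,187) in the side view. The thick stick is still in its pocket, and the pitcher, jar and tubes are all upright. I'm handing the job in.

```bash
python3 -c "
from cell import ctrl
print(ctrl.close_job())"
```

```text
the job is handed in; nothing more can be done
None
```

The slim stick is standing on the scale's pan, and I handed the job in at about 20 s of the 64 s allowed; the hand-in reports no verdict.

**What I did:** I took the slim stick from the rack pocket nearer the gauge. I slid it through the slot from about x = -114 to +85 mm in the gauge frame, foot about 11 mm above the floor plate. The wrist view showed it centred, and I felt no side force. I then lowered it until it touched the pan, opened the fingers slowly, and lifted the gripper clear.

**Last checks:**
- **Pan:** all three views show the stick standing free and upright, at about (494, -294). My wrist-camera fit put the pan's centre at (493.6, -294.5), with a radius of 54.5 mm against the true 55. The first scene and side estimates differed from that by up to about 5 mm, well inside the 30 mm limit.
- **Rack and bystanders:** the thick stick is still in its pocket, and the pitcher, jar and tubes are upright.
- **Disagreements:** the scene and side views differed by about 6 mm on where the gauge is. I averaged them and shifted about 1.6 mm using the wrist view. On contact the stick pressed on the pan with about 6 to 8 N. My small back-off did not reduce that, and the force fell to zero when the fingers opened.

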